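# Load a vial and rock the tight insert out of the dry-block heater

## Task

Lower the slim capped vial gently to the bottom of the round well of the metal insert in the dry-block heater and let go of it there. Then take the insert by its black grip and rock it side to side, working it up until it frees (the heater is not fastened down, and a straight pull only lifts it along), while the heater stays standing on the bench. Finish still holding the insert, with the vial in its well, level and at rest just clear above the heater; do not put it down, and leave the other glassware alone.

Things in the scene. Friction and masses are not known exactly. Their poses are not given: they have to be found in the camera images.
- vial: slim upright glass vial with white screw cap, 27 mm in diameter (cap 29 mm), 98 mm tall, 45 g, standing on the bench left or right of the heater; origin at the centre of its underside, z up its axis
- heater: grey box-shaped dry-block heater with a black front panel, 170 mm (its x) by 180 mm (its y), 75 mm high, 1.5 kg, standing loose on rubber feet; its x axis points from the front panel to the back, origin at the centre of its underside. In its top is a cavity 117 mm (x) by 62 mm (y)
- rim (a point): point on the heater's vertical axis at the height of its top rim, 75 mm above the bench; axes as the heater's. 10 mm below the rim a spring-loaded steel strip on each y side of the cavity presses on the insert with about 18 N; the friction of both together exceeds the heater's weight, so a straight pull lifts the heater too
- insert: aluminium block in the heater's cavity, 114 (x) by 50 (y) by 56 mm high, about 0.4 kg, axes as the heater's, origin at the centre of its underside. A flange along each y side (to y = +-35 mm, 38 to 42 mm above the underside) rests on the rim; the 38 mm below it are in the cavity, 6 mm of play each y side, 1.5 mm each x end. The strips let go after 28 mm of lift; at 38 mm it is out
- grip (a point): where to take the insert, on the black grip block on its top: 24 mm (x) by 36 mm (y), from 30 mm below this point (the block's top) to 18 mm above it; 86 mm above the underside. Grip it across the 36 mm, fingers on its y sides. Rocking it about its x axis (top to left and right) by about 0.1 rad each way, lifting 4 mm per rock, slides the insert up. Axes as the insert's
- well_floor (a point): centre of the flat floor of the round well in the insert: 33 mm wide, 46 mm deep, in the front part of the block, 39 mm in front (-x) of the grip; its mouth is 46 mm above this point; axes as the insert's
- flask: bystander: conical glass flask with foil cap, 64 mm wide, 104 mm high, on the other side of the heater from the vial; origin under its centre
- jar: bystander: clear sample jar with white cap, 33 mm wide, 55 mm high, behind on the left; origin under its centre
- bottle: bystander: lab bottle with a wide screw cap, 57 mm wide, 110 mm high, behind on the right; origin under its centre
Mind the look-alikes: they are no part of the job. Leave any blue or yellow look-alike of the vial alone.

How it is judged:
By the outcome, as a careful person would: the job done as asked, in the order asked, and still so for the second after the job is handed in, while the arm keeps its last pose, push and grip.
It also fails if it takes over 58 s, if anything falls off the work surface, if the arm or the gripper's body presses on something with over 40 N, if the wrist force passes 120 N, or if a joint passes its speed limit or range.

## Robot

A 7-joint arm with a two-finger parallel gripper is mounted at the origin on a cart in front of the work surface, level with it; the furniture and walls round the work are solid. World frame = base frame: x ahead of the robot, y to its left, z up, the work surface at z = 0. Lengths are in m, angles in rad, forces in N, time in s.
With the tool pointing down it reaches from about 0.35 to 0.9 m from the base axis. Payload 7.2 kg.
Tool frame: the origin (TCP) lies on the centre line of the jaws, within the pads' length; the fingertips stand manip.tips_ahead ahead of it and the grasp point (between the pads) lies 6 mm ahead of it (manip.tips_ahead is the distance from the TCP to the fingertips, in m); z points along the fingers, y is the direction in which the jaws open and shut (so a half turn about z gives the same grasp; the last joint's range is limited). The gripper opens to 85 mm and grips with 20 to 120 N. Pads are 22 mm wide; open, the fingers measure 114 mm over their backs; the gripper's body (76 mm by 85 mm) begins 54 mm behind the grasp point. The pads swing forward as they close: fully open they stand 13 mm farther back than shut.
Start: joints at [1.184, 0.411, -0.013, 1.596, 0.006, 1.134, -0.082], TCP at [0.196, -0.594, 0.256] pointing down, gripper open.
Joint ranges: [-2.95, 2.95], [-0.29, 1.99], [-1.47, 1.44], [0.14, 2.54], [-1.03, 4.17], [0.13, 1.85], [-2.86, 2.86]. Speed limits (rad/s): [2.39, 2.39, 3.01, 3.01, 3.14, 3.14, 3.14].

## Interface

Orientations are given as a rotation vector (axis times angle).
In Python, from workcell import manip, cams gives the robot as it stands. The module is installed in compiled form; this text tells all that it offers.
- The arm moves only by the shell command python3 -m pendant 'ROWS' [FORCE]. ROWS is JSON, one flat list of numbers, 7 for each row, row after row: the finger opening in m, from 0 to 0.0854, then the shift along the world's x, y, z in m, then the turn, a rotation vector about the world's x, y, z in rad. In form: [fingers, x, y, z, rx, ry, rz, fingers, x, y, z, rx, ry, rz, ...]. A call has 1 to 8 rows; each row shifts and turns the commanded pose from where the row before left it; what a row does not reach is not made up. A row lasts 1/10 s, in which the tool goes at most 50 mm and 8.59 degrees, less where a joint would pass 70% of its speed; a pose out of reach is approached as far as the arm can. A call is refused whole if a number of a shift passes 0.05 or a number of a turn 0.15, either way. A call with a gripper value outside its range is refused whole. The fingers move at their own pace and stop on an object; FORCE is the grip in N (left out, the last holds). Time passes only in rows, so rows that do not move let the fingers close. It gives the time, the measured TCP pose, the force and the opening at its end, in the units of the state.
- manip.sense(): the state, without advancing time (a new reading comes with each control period).
- cams.grab_frame(name): name is "scene" or "top"; returns the picture (420x560x3 uint8, blue, green, red); there is no depth.
- cams.camera_info(name): a dict with "camera_matrix" (3x3 intrinsics, pixels), "origin" and "orientation" of the camera in the world. Camera axes: x right, y up, looking along -z (the intrinsics and any distortion apply to the point x, -y, -z); pixel columns grow to the right and rows downward; lengths in m; the calibration is good to about 2 mm. A picture is of the moment at which its call begins. camera_info takes no time and is no camera call.
- manip.hand_in(): hands the job in, once; it reports no verdict.
The state is a dict: "time": time; "joint_pos": joint angles; "joint_velocities": joint speeds; "joint_torque": joint torques, N m; "tool_pos": TCP position; "eef_rot": TCP orientation; "wrist_force": force on the tool from outside, world axes, zero at the start; "ft_torque": the same for the moment, N m; "finger_gap": finger opening in m.
Only numpy, scipy, OpenCV 4.12 (cv2) and the standard library are available. Lean on these libraries where they do the work, as an engineer would, in place of code of your own. Each camera call takes 0.05 s, during which the arm holds its last target.

## Working session

There is one attempt and no reset: what is moved stays moved. The work goes in short steps, Python scripts to look and compute and a shell command to move; the robot and the scene stay as the last step left them, time stands still between calls to the robot, and variables do not carry over. Pictures are saved under pics/ and viewed, and the job is handed in when it is done.

```bash
mkdir -p pics; python3 - <<'E'
from workcell import manip,cams
import cv2
print(manip.sense()); print(manip.tips_ahead)
for n in("scene","top"):
    print(n,cams.camera_info(n)); cv2.imwrite(f"pics/{n}0.png",cams.grab_frame(n))
E
```

```text
{'time': 0.0, 'joint_pos': array([ 1.18381837,  0.41190754, -0.01269563,  1.59708311,  0.00559636,
        1.13428235, -0.08220156]), 'joint_velocities': array([-0.00121143, -0.00092838,  0.0001202 , -0.00140183,  0.00100942,
       -0.00038739,  0.00091476]), 'joint_torque': array([ 1.19857657e-03, -6.00632644e+01,  6.83000330e-01, -2.99413776e+01,
        1.38449151e-02,  1.04859311e-02,  2.33270606e-05]), 'tool_pos': array([ 0.19568568, -0.59308077,  0.25543237]), 'eef_rot': array([-3.10018923e+00, -4.98374128e-01,  5.94947314e-04]), 'wrist_force': array([ 0.34257075, -0.20448855, -0.39051697]), 'ft_torque': array([-0.04377713, -0.03975839, -0.00673767]), 'finger_gap': 0.08568770170932698}
0.025
scene {'camera_matrix': array([[522.98166461,   0.        , 272.84217322],
       [  0.        , 522.98166461, 206.50236226],
       [  0.        ,   0.        ,   1.        ]]), 'origin': array([-0.68819718, -0.68411382,  0.7226925 ]), 'orientation': array([ 1.03032195, -0.62250282, -0.94942972])}
top {'camera_matrix': array([[400.88332589,   0.        , 279.98745044],
       [  0.        , 400.88332589, 213.12238698],
       [  0.        ,   0.        ,   1.        ]]), 'origin': array([ 0.40690654, -0.01400686,  1.05400883]), 'orientation': array([ 0.13680167, -0.13291702, -1.54192114])}
```

View pics/scene0.png

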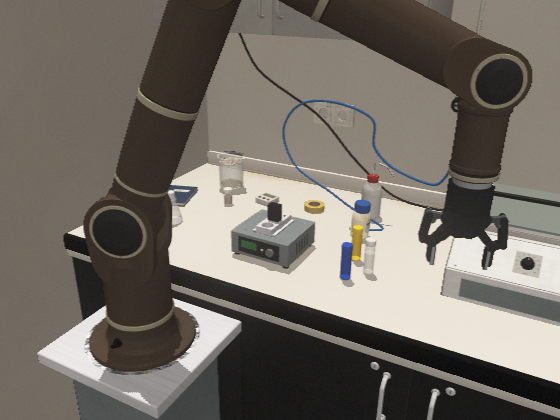

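View pics/top0.png

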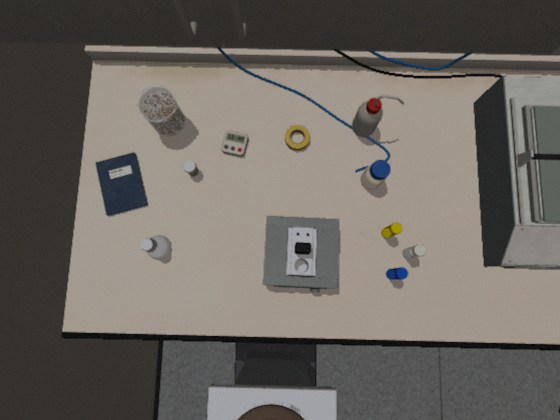

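```bash
cat > h.py <<'E'
import numpy as np,cv2
from scipy.spatial.transform import Rotation as R
from workcell import manip,cams
def cam(n):
    i=cams.camera_info(n); return i["camera_matrix"],np.array(i["origin"]),R.from_rotvec(i["orientation"]).as_matrix()
def proj(n,P):
    K,o,M=cam(n); c=(np.atleast_2d(P)-o)@M; c=c*[1,-1,-1]; p=c@K.T; return p[:,:2]/p[:,2:]
def ray(n,uv):
    K,o,M=cam(n); d=np.linalg.solve(K,[uv[0],uv[1],1.])*[1,-1,-1]; return o,M@d
def atz(n,uv,z):
    o,d=ray(n,uv); return o+d*(z-o[2])/d[2]
def crop(n,img,c,w,out,s):
    x,y=c; h=w*3//4; a=img[max(0,y-h//2):y+h//2,max(0,x-w//2):x+w//2]
    cv2.imwrite(out,cv2.resize(a,None,fx=s,fy=s,interpolation=cv2.INTER_CUBIC)); print(out,"x0",max(0,x-w//2),"y0",max(0,y-h//2))
E
python3 - <<'E'
from h import *
t=cv2.imread("pics/top0.png");s=cv2.imread("pics/scene0.png")
crop("t",t,(340,250),200,"pics/tc.png",4)
crop("s",s,(310,240),160,"pics/sc.png",5)
for n,uv,z in [("top",(418,251),.098),("top",(302,248),.134),("scene",(370,243),.098)]: print(n,uv,atz(n,uv,z))
E
```

```text
pics/tc.png x0 240 y0 175
pics/sc.png x0 230 y0 180
top (418, 251) [ 0.48984542 -0.3403495   0.098     ]
top (302, 248) [ 0.4870269  -0.06222819  0.134     ]
scene (370, 243) [ 0.46822795 -0.34863534  0.098     ]
```

View pics/tc.png

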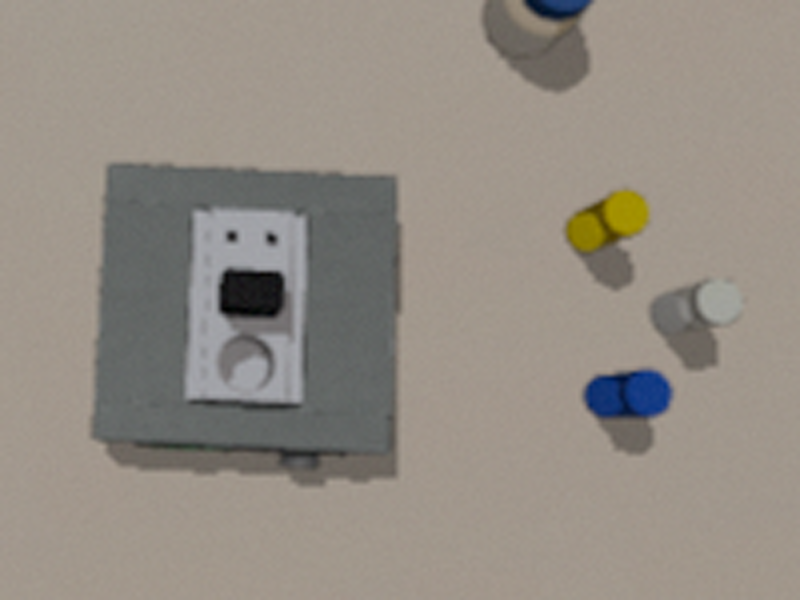

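View pics/sc.png

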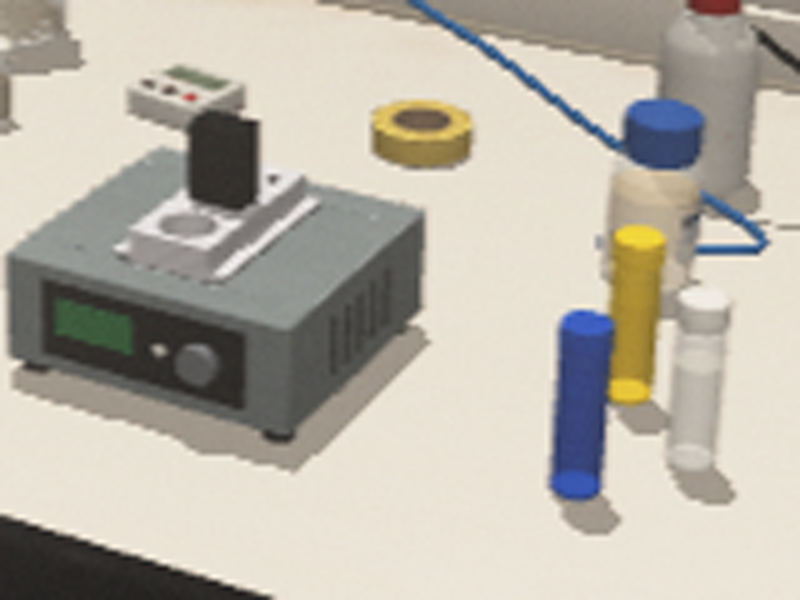

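```bash
cat > fit.py <<'E'
from h import *
from scipy.optimize import least_squares
T=lambda p:(np.array(p)+.5)/4+[240,175]-.5
S=lambda p:(np.array(p)+.5)/5+[230,180]-.5
# heater top corners: local (x,y): front=-x ; left=+y
L=np.array([[.085,.09],[.085,-.09],[-.085,-.09],[-.085,.09]])
top=T([(108,163),(397,178),(391,453),(96,440)])
sc=S([(165,150),(424,210),(290,328),(10,258)])
def W(q,l,z): 
    c,s=np.cos(q[2]),np.sin(q[2]); l=np.atleast_2d(l); return np.c_[q[0]+c*l[:,0]-s*l[:,1],q[1]+s*l[:,0]+c*l[:,1],np.full(len(l),z)]
for nm in("top","scene","both"):
    def f(q):
        r=[]
        if nm!="scene": r.append(proj("top",W(q,L,.075))-top)
        if nm!="top": r.append(proj("scene",W(q,L,.075))-sc)
        return np.concatenate(r).ravel()
    o=least_squares(f,[.48,-.06,0]); print(nm,o.x.round(4),o.fun.round(1))
q=o.x
print("corners top",[atz("top",p,.075).round(4) for p in top]); print([atz("scene",p,.075).round(4) for p in sc])
# well mouth z: insert underside=75-38=37; top 93
print("well top",atz("top",T((246,364)),.093),"sc",atz("scene",S((190,223)),.093))
print("grip top-ctr",atz("top",T((252,293)),.141),)
print("vial top",atz("top",T((718,303)),.098),atz("scene",S((705,296)),.098), atz("scene",S((691,459)),0.0))
for n,u in(("blue",(648,393)),("yel",(626,213))): print(n,atz("top",T(u),.098))
E
python3 fit.py
```

```text
top [ 0.4843 -0.0645 -0.0202] [-0.1 -0.1  0.3 -0.7  0.5  0.5 -0.7  0.3]
scene [ 0.4787 -0.0663 -0.0228] [-0.8 -1.   1.5  0.   0.5  0.9 -1.2 -0.7]
both [ 0.4834 -0.0645 -0.0211] [-0.1  0.2  0.3 -0.3  0.4  0.9 -0.7  0.6 -0.6 -1.6  1.6 -0.8  0.7 -0.1
 -0.8 -1.5]
corners top [array([0.5708, 0.0235, 0.075 ]), array([ 0.5658, -0.1554,  0.075 ]), array([ 0.3985, -0.1517,  0.075 ]), array([0.4018, 0.0256, 0.075 ])]
[array([0.5607, 0.0161, 0.075 ]), array([ 0.5595, -0.1544,  0.075 ]), array([ 0.3953, -0.1511,  0.075 ]), array([0.3938, 0.0205, 0.075 ])]
well top [ 0.44862373 -0.06293887  0.093     ] sc [ 0.44759546 -0.06292155  0.093     ]
grip top-ctr [ 0.48673708 -0.0632798   0.141     ]
vial top [ 0.4913999  -0.34307883  0.098     ] [ 0.49120029 -0.34254124  0.098     ] [ 0.49204419 -0.34279016  0.        ]
blue [ 0.43729655 -0.2999687   0.098     ]
yel [ 0.54414696 -0.28966672  0.098     ]
```

The vial is the clear one with the white cap at top pixel (419,250) and scene pixel (371,239). The yellow look-alike at top (396,228) and the blue one at top (402,273) stay where they are. Both cameras agree on the vial at (0.491, -0.343). The crop above confirms it.

```bash
python3 -m pendant '[0.055,0.037,0.031,0,0,0,-0.042,0.055,0.037,0.031,0,0,0,-0.042,0.055,0.037,0.031,0,0,0,-0.042,0.055,0.037,0.031,0,0,0,-0.042,0.055,0.037,0.031,0,0,0,-0.042,0.055,0.037,0.031,0,0,0,-0.042,0.055,0.037,0.031,0,0,0,-0.042,0.055,0.037,0.031,0,0,0,-0.042]' 60; python3 -m pendant '[0.055,0,0,0,0,0,0,0.055,0,0,0,0,0,0,0.055,0,0,0,0,0,0]'
cat > st.py <<'E'
from h import *
s=manip.sense(); M=R.from_rotvec(s["eef_rot"]).as_matrix()
print("t",s["time"],"pos",s["tool_pos"].round(4),"z",M[:,2].round(4),"y",M[:,1].round(4),"F",s["wrist_force"].round(2),"T",s["ft_torque"].round(2),"gap",round(s["finger_gap"],4))
E
python3 st.py
```

```text
time: 0.9
tool_pos: [0.4929, -0.344, 0.2561]
eef_rot: [-3.141, 0.03, 0.001]
wrist_force: [-0.0, -0.6, -0.6]
finger_gap: 0.0548
time: 1.2
tool_pos: [0.4908, -0.3465, 0.2559]
eef_rot: [3.141, -0.029, -0.002]
wrist_force: [-1.0, -1.1, 0.2]
finger_gap: 0.0547
t 1.2 pos [ 0.4908 -0.3465  0.2559] z [-1.2e-03 -3.0e-04 -1.0e+00] y [-1.830e-02 -9.998e-01  3.000e-04] F [-1.01 -1.11  0.16] T [-0.   -0.01 -0.  ] gap 0.0547
```

```bash
python3 -m pendant '[0.055,0,0.003,-0.03,0,0,0,0.055,0,0,-0.03,0,0,0,0.055,0,0,-0.03,0,0,0,0.055,0,0,-0.03,0,0,0,0.055,0,0,-0.02,0,0,0,0.055,0,0,-0.013,0,0,0,0.055,0,0,-0.01,0,0,0,0.055,0,0,0,0,0,0]'; python3 - <<'E'
from h import *
t=cams.grab_frame("top");s=cams.grab_frame("scene")
crop("t",t,(400,250),100,"pics/t1.png",5);crop("s",s,(370,240),120,"pics/s1.png",5)
E
python3 st.py
```

```text
time: 2.0
tool_pos: [0.491, -0.3429, 0.0925]
eef_rot: [-3.141, 0.029, 0.002]
wrist_force: [0.8, -0.1, -0.0]
finger_gap: 0.0552
pics/t1.png x0 350 y0 213
pics/s1.png x0 310 y0 195
t 2.1 pos [ 0.4921 -0.3431  0.094 ] z [ 8.e-04 -6.e-04 -1.e+00] y [-1.770e-02 -9.998e-01  6.000e-04] F [-0.35 -0.26 -0.13] T [ 0.03 -0.03 -0.04] gap 0.055
```

View pics/s1.png

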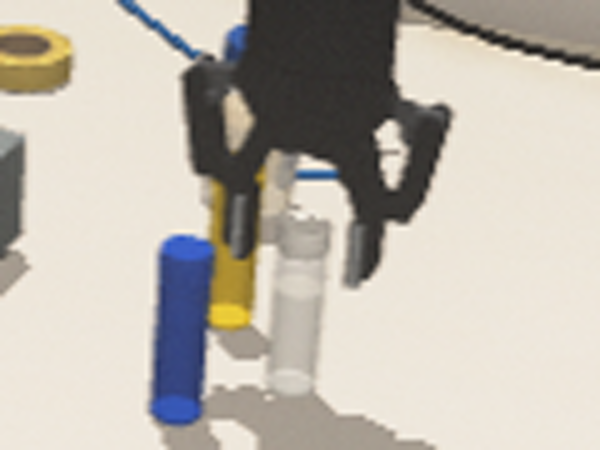

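View pics/t1.png

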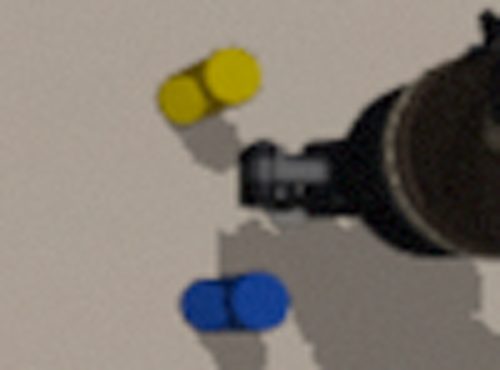

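The white-capped vial at crop (302,228) sits between the pads, and blue and yellow are clear of the fingers. I'll close on it.

```bash
python3 -m pendant '[0.04,0,0,0,0,0,0,0.03,0,0,0,0,0,0,0.025,0,0,0,0,0,0,0.022,0,0,0,0,0,0,0.022,0,0,0,0,0,0,0.022,0,0,0,0,0,0]' 35; python3 st.py;  python3 -m pendant '[0.022,0,0,0.005,0,0,0,0.022,0,0,0.015,0,0,0,0.022,0,0,0.02,0,0,0,0.022,0,0,0.03,0,0,0,0.022,0,0,0.03,0,0,0,0.022,0,0,0.02,0,0,0,0.022,0,0,0,0,0,0]' ;python3 st.py
```

```text
time: 2.7
tool_pos: [0.4925, -0.343, 0.0943]
eef_rot: [3.14, -0.027, 0.002]
wrist_force: [-1.2, -0.6, 6.2]
finger_gap: 0.0266
t 2.7 pos [ 0.4925 -0.343   0.0943] z [ 0.0015 -0.0011 -1.    ] y [-0.0172 -0.9999  0.0011] F [-1.21 -0.65  6.22] T [-0.08  0.15  0.  ] gap 0.0266
time: 3.4
tool_pos: [0.4933, -0.3433, 0.2176]
eef_rot: [3.138, -0.027, 0.008]
wrist_force: [0.3, -0.2, 0.3]
finger_gap: 0.0266
t 3.4 pos [ 0.4933 -0.3433  0.2176] z [ 0.0053 -0.0032 -1.    ] y [-0.0172 -0.9998  0.0031] F [ 0.31 -0.24  0.31] T [-0.03 -0.01 -0.01] gap 0.0266
```

```bash
python3 - <<'E'
from h import *
s=cams.grab_frame("scene"); print(proj("scene",[.493,-.343,.2176]))
crop("s",s,(380,180),120,"pics/s2.png",6)
E
```

```text
[[374.90612798 195.94334379]]
pics/s2.png x0 320 y0 135
```

View pics/s2.png

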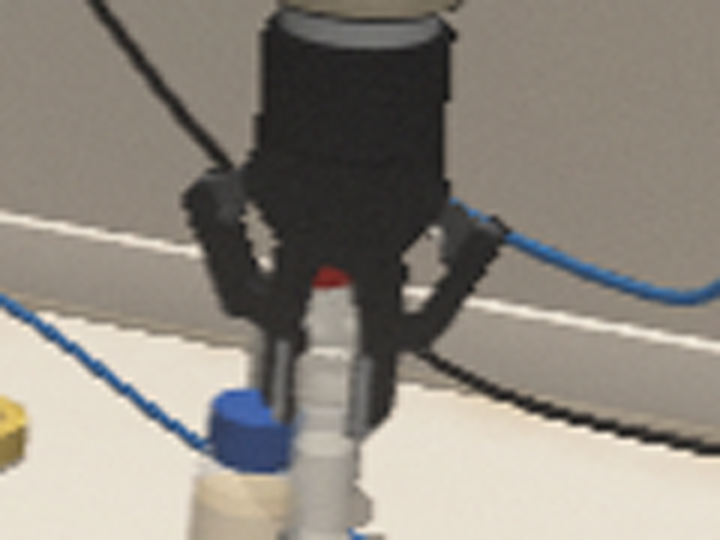

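```bash
python3 - <<'E'
from h import *
s=cams.grab_frame("scene")
crop("s",s,(375,215),80,"pics/s3.png",10)
for dz in (-.082,-.087,-.092,.006,.011): print(dz,(proj("scene",[.4925,-.343,.2176+dz])-[335,185])*10)
E
python3 st.py
```

```text
pics/s3.png x0 335 y0 185
-0.082 [[371.31013621 405.69500208]]
-0.087 [[369.70019442 423.2419829 ]]
-0.092 [[368.09513431 440.73575759]]
0.006 [[400.46861633  87.89264768]]
0.011 [[402.17357341  69.31008191]]
t 3.5 pos [ 0.4919 -0.3424  0.214 ] z [ 8.e-04 -5.e-04 -1.e+00] y [-1.720e-02 -9.999e-01  5.000e-04] F [-0.59  0.3  -1.47] T [-0.02  0.01 -0.01] gap 0.0265
```

View pics/s3.png

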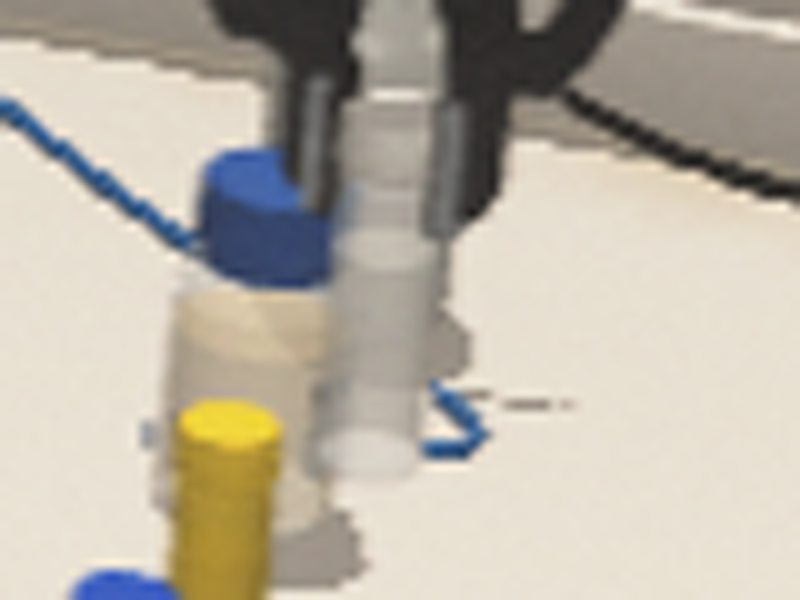

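```bash
python3 -m pendant '[0.022,0,0,0.02,0,0,0,0.022,0,0,0.03,0,0,0,0.022,-0.004,0.02,0.01,0,0,0,0.022,-0.005,0.03,0,0,0,0,0.022,-0.005,0.035,0,0,0,0,0.022,-0.005,0.035,0,0,0,0,0.022,-0.005,0.035,0,0,0,0,0.022,-0.005,0.035,0,0,0,0]'; python3 -m pendant '[0.022,-0.005,0.035,0,0,0,-0.001,0.022,-0.005,0.03,0,0,0,-0.001,0.022,-0.005,0.02,0,0,0,-0.002,0.022,0,0.004,0,0,0,0,0.022,0,0,0,0,0,0,0.022,0,0,0,0,0,0,0.022,0,0,0,0,0,0]'; python3 st.py; python3 - <<'E'
from h import *
s=cams.grab_frame("scene");t=cams.grab_frame("top")
crop("s",s,(275,185),100,"pics/s4.png",7);crop("t",t,(300,255),80,"pics/t4.png",8)
E
python3 st.py
```

```text
time: 4.3
tool_pos: [0.4618, -0.1509, 0.2721]
eef_rot: [-3.141, 0.027, 0.004]
wrist_force: [0.8, 0.8, -0.9]
finger_gap: 0.0259
time: 5.0
tool_pos: [0.4479, -0.0647, 0.273]
eef_rot: [3.141, -0.036, -0.001]
wrist_force: [-0.2, -0.6, -0.2]
finger_gap: 0.0264
t 5.0 pos [ 0.4479 -0.0647  0.273 ] z [-7.e-04 -1.e-04 -1.e+00] y [-2.300e-02 -9.997e-01  1.000e-04] F [-0.22 -0.58 -0.23] T [-0.03  0.06 -0.02] gap 0.0264
pics/s4.png x0 225 y0 148
pics/t4.png x0 260 y0 225
t 5.1 pos [ 0.4479 -0.0644  0.2731] z [-5.e-04 -0.e+00 -1.e+00] y [-0.0227 -0.9997  0.    ] F [0.18 0.92 0.39] T [-0.03  0.01  0.06] gap 0.0267
```

View pics/s4.png

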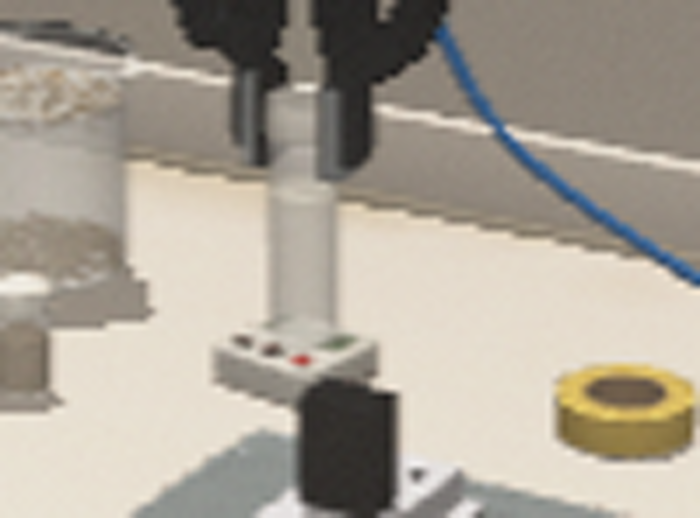

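View pics/t4.png

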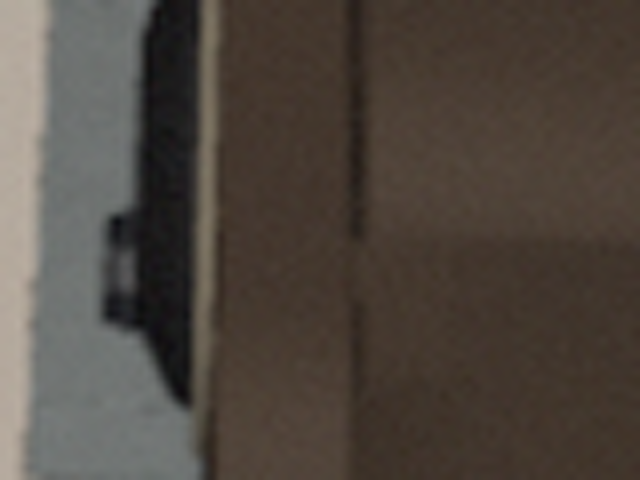

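```bash
python3 - <<'E'
from h import *
for z in (.180,.278): print(z,(proj("scene",[.448,-.0644,z])-[225,148])*7)
E
```

```text
0.18 [[302.35513134 329.54994739]]
0.278 [[302.78310024  86.77728829]]
```

```bash
python3 -m pendant '[0.022,0,0.0015,-0.02,0,0,0,0.022,0,0,-0.025,0,0,0,0.022,0,0,-0.02,0,0,0,0.022,0,0,-0.01,0,0,0,0.022,0,0,0,0,0,0,0.022,0,0,0,0,0,0]';python3 st.py; python3 - <<'E'
from h import *
s=cams.grab_frame("scene")
crop("s",s,(275,210),80,"pics/s5.png",9)
for z in (.102,.2): print(z,(proj("scene",[.448,-.063,z])-[235,180])*9)
E
python3 st.py
```

```text
time: 5.7
tool_pos: [0.4483, -0.0622, 0.1988]
eef_rot: [3.141, -0.034, 0.001]
wrist_force: [-0.3, -0.4, -0.8]
finger_gap: 0.0263
t 5.7 pos [ 0.4483 -0.0622  0.1988] z [ 5.e-04 -0.e+00 -1.e+00] y [-0.0215 -0.9998  0.    ] F [-0.33 -0.41 -0.81] T [ 0.02 -0.03  0.04] gap 0.0263
pics/s5.png x0 235 y0 180
0.102 [[294.297275   370.78990198]]
0.2 [[294.70781247  72.5987062 ]]
t 5.75 pos [ 0.4485 -0.0621  0.1992] z [ 1.3e-03 -1.0e-04 -1.0e+00] y [-2.150e-02 -9.998e-01  1.000e-04] F [ 0.36  1.   -0.15] T [ 0.04 -0.03  0.01] gap 0.026
```

View pics/s5.png

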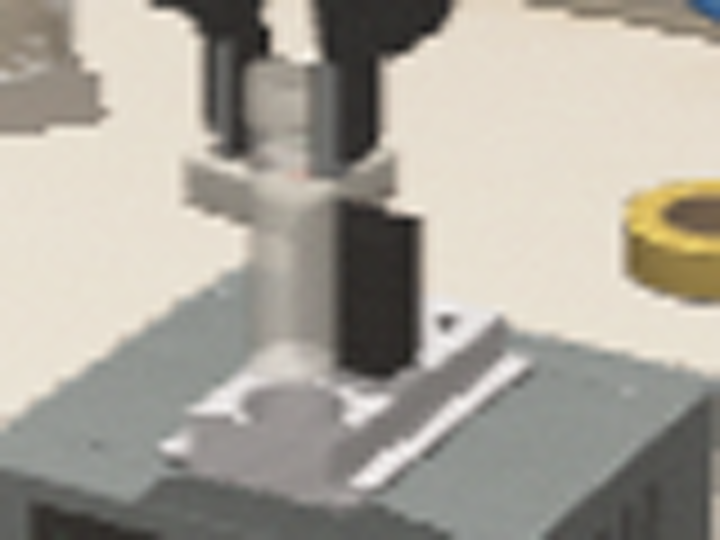

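```bash
python3 -m pendant '[0.022,0,-0.0005,-0.008,0,0,0,0.022,0,0,-0.008,0,0,0,0.022,0,0,-0.008,0,0,0,0.022,0,0,0,0,0,0]'; python3 -m pendant '[0.022,0,0,-0.008,0,0,0,0.022,0,0,-0.008,0,0,0,0.022,0,0,-0.006,0,0,0,0.022,0,0,-0.004,0,0,0,0.022,0,0,0,0,0,0]'; python3 st.py
```

```text
time: 6.15
tool_pos: [0.447, -0.0625, 0.173]
eef_rot: [-3.141, 0.033, 0.004]
wrist_force: [-0.3, 0.5, -1.7]
finger_gap: 0.026
time: 6.65
tool_pos: [0.4475, -0.0625, 0.1476]
eef_rot: [-3.141, 0.033, 0.002]
wrist_force: [-0.2, 0.5, -1.0]
finger_gap: 0.0265
t 6.65 pos [ 0.4475 -0.0625  0.1476] z [-1.2e-03  2.0e-04 -1.0e+00] y [-2.110e-02 -9.998e-01 -1.000e-04] F [-0.2   0.46 -1.03] T [-0.01  0.05 -0.02] gap 0.0265
```

Now in 1 mm steps until the floor is felt (expected at a TCP height of about 0.141).

```bash
python3 -m pendant '[0.022,0,0,-0.002,0,0,0,0.022,0,0,-0.001,0,0,0,0.022,0,0,-0.001,0,0,0]'; for i in 1 2 3; do python3 -m pendant '[0.022,0,0,-0.001,0,0,0,0.022,0,0,0,0,0,0]'; done
```

```text
time: 6.95
tool_pos: [0.448, -0.0625, 0.1444]
eef_rot: [3.141, -0.033, 0.001]
wrist_force: [-0.3, -0.7, -0.1]
finger_gap: 0.0261
time: 7.15
tool_pos: [0.4478, -0.0625, 0.1432]
eef_rot: [3.141, -0.033, -0.0]
wrist_force: [0.1, -0.6, -0.0]
finger_gap: 0.0264
time: 7.35
tool_pos: [0.4478, -0.0625, 0.1422]
eef_rot: [3.141, -0.033, -0.0]
wrist_force: [-0.5, -1.0, 0.2]
finger_gap: 0.0265
time: 7.55
tool_pos: [0.448, -0.0625, 0.1413]
eef_rot: [3.141, -0.033, 0.0]
wrist_force: [-0.0, -0.3, -0.3]
finger_gap: 0.0264
```

```bash
for i in 1 2 3 ; do python3 -m pendant '[0.022,0,0,-0.001,0,0,0,0.022,0,0,0,0,0,0]' | grep -v eef; done
```

```text
time: 7.75
tool_pos: [0.4484, -0.0626, 0.1411]
wrist_force: [-2.7, -1.3, 9.2]
finger_gap: 0.0267
time: 7.95
tool_pos: [0.4489, -0.0626, 0.1411]
wrist_force: [-5.2, 1.0, 20.4]
finger_gap: 0.0266
time: 8.15
tool_pos: [0.4496, -0.0627, 0.1408]
wrist_force: [-5.1, -0.5, 25.7]
finger_gap: 0.0262
```

Contact came at TCP height 0.141, exactly where the floor should be. I'll take the push off, then open.

```bash
python3 -m pendant '[0.022,0,0,0.0025,0,0,0,0.022,0,0,0,0,0,0]';python3 -m pendant '[0.026,0,0,0,0,0,0,0.03,0,0,0,0,0,0,0.035,0,0,0,0,0,0,0.045,0,0,0,0,0,0,0.045,0,0,0,0,0,0]'; python3 st.py;python3 - <<'E'
from h import *
s=cams.grab_frame("scene")
crop("s",s,(275,210),80,"pics/s6.png",9)
E
```

```text
time: 8.35
tool_pos: [0.4481, -0.0626, 0.1412]
eef_rot: [3.141, -0.033, 0.001]
wrist_force: [0.4, 0.4, -0.4]
finger_gap: 0.0264
time: 8.85
tool_pos: [0.4477, -0.0625, 0.1406]
eef_rot: [-3.141, 0.033, 0.001]
wrist_force: [-0.4, 0.2, 0.3]
finger_gap: 0.0453
t 8.85 pos [ 0.4477 -0.0625  0.1406] z [-5.e-04  1.e-04 -1.e+00] y [-2.120e-02 -9.998e-01 -1.000e-04] F [-0.38  0.22  0.29] T [-0.03 -0.02 -0.02] gap 0.0453
pics/s6.png x0 235 y0 180
```

View pics/s6.png

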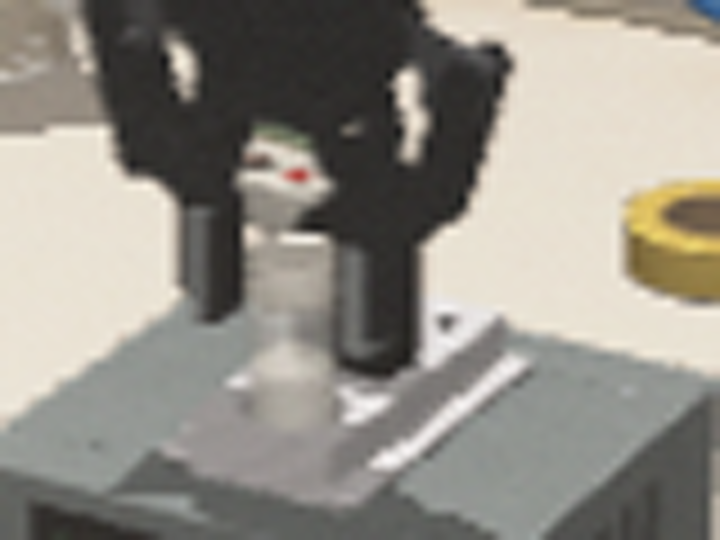

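```bash
python3 -m pendant '[0.045,0,0,0.01,0,0,0,0.045,0,0,0.02,0,0,0,0.05,0,0,0.03,0,0,0,0.055,0,0,0.03,0,0,0,0.055,0.015,0,0,0,0,0,0.055,0.019,0,0,0,0,0,0.055,0.005,0,0,0,0,0,0.055,0,0,0,0,0,0]'; python3 st.py;python3 - <<'E'
from h import *
s=cams.grab_frame("scene");t=cams.grab_frame("top")
crop("s",s,(275,210),80,"pics/s7.png",9);crop("t",t,(300,255),80,"pics/t7.png",8)
E
```

```text
time: 9.7
tool_pos: [0.4869, -0.0623, 0.2309]
eef_rot: [-3.141, 0.033, 0.001]
wrist_force: [-0.8, 0.2, 0.1]
finger_gap: 0.0551
t 9.7 pos [ 0.4869 -0.0623  0.2309] z [-4.e-04  3.e-04 -1.e+00] y [-2.090e-02 -9.998e-01 -3.000e-04] F [-0.8   0.23  0.1 ] T [ 0.03  0.01 -0.03] gap 0.0551
pics/s7.png x0 235 y0 180
pics/t7.png x0 260 y0 225
```

View pics/s7.png

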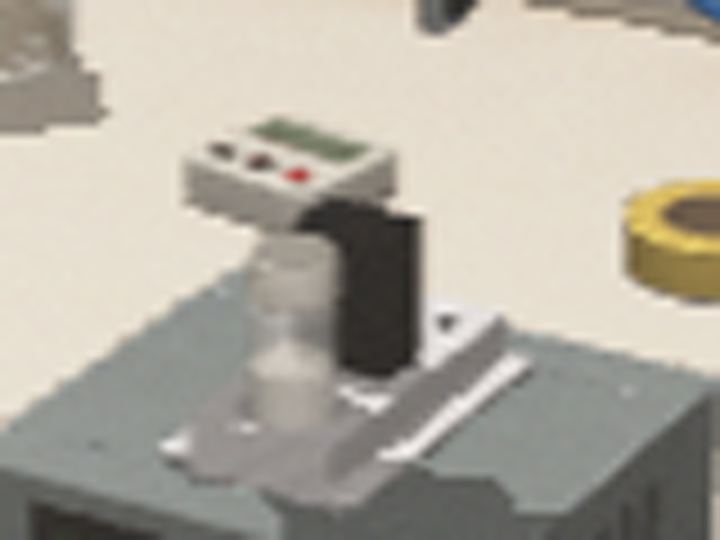

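View pics/t7.png

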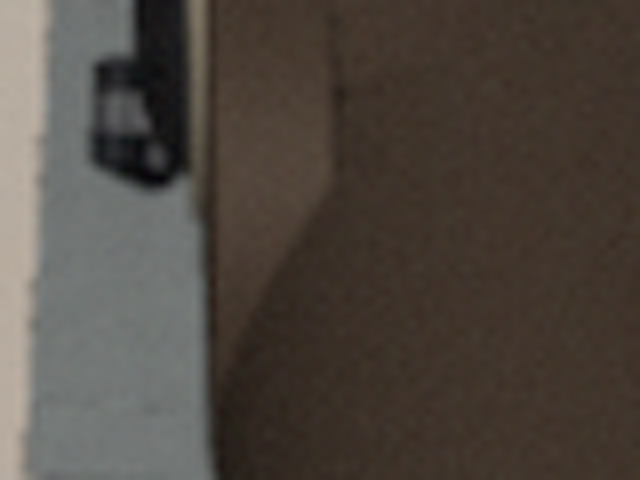

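The vial is seated in the well, with its cap at scene crop (292,250), and the black grip is at (365,290). Now I'll lower the fingers over the grip.

```bash
python3 -m pendant '[0.06,0,-0.001,-0.02,0,0,0,0.06,0,0,-0.03,0,0,0,0.06,0,0,-0.02,0,0,0,0.06,0,0,-0.015,0,0,0,0.06,0,0,-0.01,0,0,0,0.06,0,0,-0.006,0,0,0,0.06,0,0,0,0,0,0]'; python3 st.py; python3 -m pendant '[0.045,0,0,0,0,0,0,0.035,0,0,0,0,0,0,0.03,0,0,0,0,0,0,0.03,0,0,0,0,0,0,0.03,0,0,0,0,0,0]' 40; python3 -m pendant '[0.03,0,0,0,0,0,0,0.03,0,0,0,0,0,0,0.03,0,0,0,0,0,0]' 90; python3 st.py;python3 - <<'E'
from h import *
s=cams.grab_frame("scene")
crop("s",s,(275,210),100,"pics/s8.png",7)
E
```

```text
time: 10.5
tool_pos: [0.4864, -0.0635, 0.1295]
eef_rot: [-3.141, 0.033, 0.002]
wrist_force: [0.5, -0.2, 1.2]
finger_gap: 0.0598
t 10.5 pos [ 0.4864 -0.0635  0.1295] z [-0.001  0.    -1.   ] y [-0.0212 -0.9998 -0.    ] F [ 0.45 -0.2   1.16] T [ 0.02 -0.01  0.03] gap 0.0598
time: 11.0
tool_pos: [0.4873, -0.0635, 0.1306]
eef_rot: [3.141, -0.034, 0.002]
wrist_force: [-1.9, 1.4, 6.0]
finger_gap: 0.0358
time: 11.3
tool_pos: [0.4873, -0.0635, 0.1308]
eef_rot: [3.141, -0.033, 0.002]
wrist_force: [-1.9, -0.1, 7.6]
finger_gap: 0.035
t 11.3 pos [ 0.4873 -0.0635  0.1308] z [ 1.3e-03 -2.0e-04 -1.0e+00] y [-2.130e-02 -9.998e-01  2.000e-04] F [-1.94 -0.09  7.6 ] T [ 0.2   0.48 -0.14] gap 0.035
pics/s8.png x0 225 y0 173
```

View pics/s8.png

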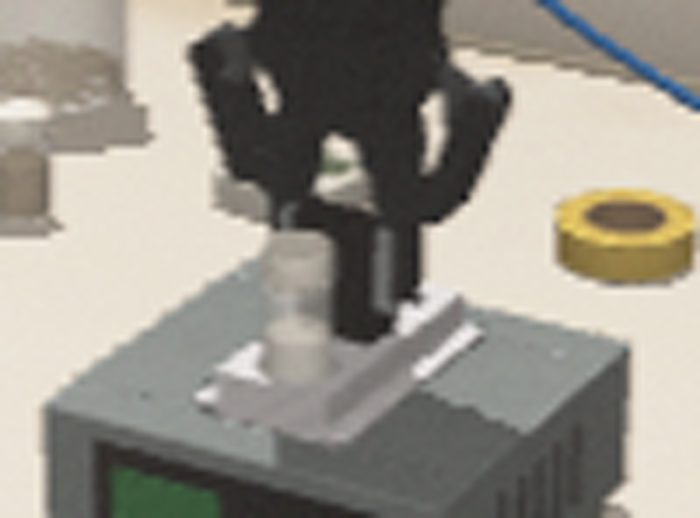

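Gripped at 35 mm on the grip's 36 mm faces, and the vial is untouched. First half-rock, tilting and lifting together.

```bash
python3 -m pendant '[0.03,0,-0.0017,0.0008,0.025,0,0,0.03,0,-0.0017,0.0009,0.025,0,0,0.03,0,-0.0017,0.0009,0.025,0,0,0.03,0,-0.0017,0.0009,0.025,0,0,0.03,0,0,0,0,0,0]' 110; python3 st.py;python3 - <<'E'
from h import *
s=cams.grab_frame("scene")
crop("s",s,(275,225),130,"pics/s9.png",6)
E
```

```text
time: 11.85
tool_pos: [0.4872, -0.0692, 0.1339]
eef_rot: [-3.039, 0.032, 0.0]
wrist_force: [-2.1, 5.6, 5.4]
finger_gap: 0.0347
t 11.85 pos [ 0.4872 -0.0692  0.1339] z [ 8.000e-04  1.023e-01 -9.947e-01] y [-0.0209 -0.9945 -0.1023] F [-2.11  5.57  5.43] T [ 0.8   0.13 -0.03] gap 0.0347
pics/s9.png x0 210 y0 177
```

View pics/s9.png

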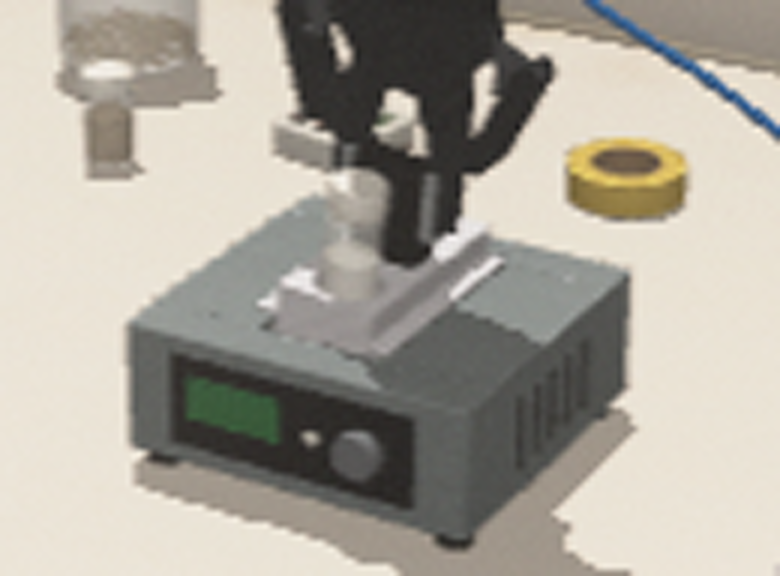

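The insert tilts while the heater stays planted. On to the next swings.

```bash
python3 -m pendant '[0.03,0,0.0018,0.0004,-0.025,0,0,0.03,0,0.0018,0.0004,-0.025,0,0,0.03,0,0.0018,0.0004,-0.025,0,0,0.03,0,0.0018,0.0004,-0.025,0,0,0.03,0,0.0018,0.0004,-0.025,0,0,0.03,0,0.0018,0.0004,-0.025,0,0,0.03,0,0.0018,0.0004,-0.025,0,0,0.03,0,0.0018,0.0005,-0.025,0,0]'; python3 st.py;python3 - <<'E'
from h import *
s=cams.grab_frame("scene")
crop("s",s,(275,225),130,"pics/s10.png",6)
E
```

```text
time: 12.7
tool_pos: [0.4871, -0.0558, 0.1364]
eef_rot: [3.041, -0.033, 0.003]
wrist_force: [2.6, -1.2, -6.4]
finger_gap: 0.035
t 12.7 pos [ 0.4871 -0.0558  0.1364] z [ 7.000e-04 -1.004e-01 -9.949e-01] y [-0.0216 -0.9947  0.1004] F [ 2.63 -1.19 -6.43] T [ 0.74 -0.49 -0.05] gap 0.035
pics/s10.png x0 210 y0 177
```

View pics/s10.png

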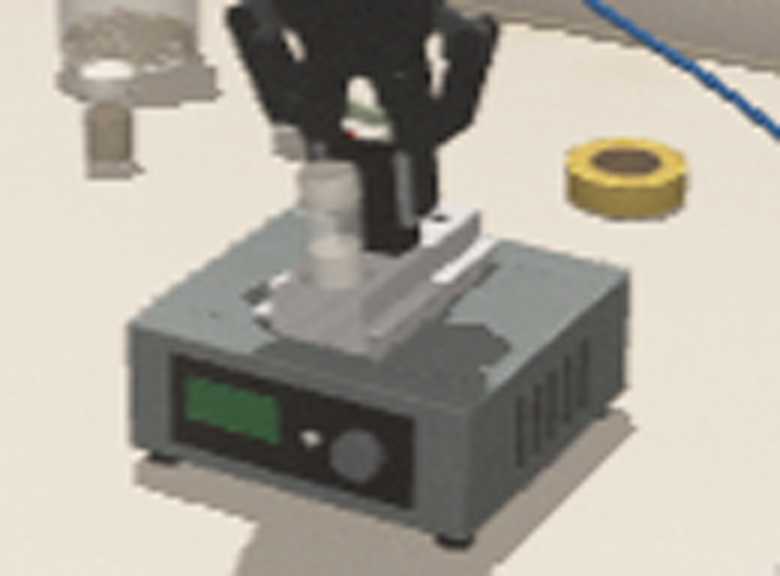

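```bash
python3 -m pendant '[0.03,0,-0.0019,0.0004,0.025,0,0,0.03,0,-0.0019,0.0004,0.025,0,0,0.03,0,-0.0019,0.0005,0.025,0,0,0.03,0,-0.0019,0.0005,0.025,0,0,0.03,0,-0.0019,0.0005,0.025,0,0,0.03,0,-0.0019,0.0005,0.025,0,0,0.03,0,-0.0019,0.0005,0.025,0,0,0.03,0,-0.0019,0.0005,0.025,0,0]'; python3 st.py; python3 -m pendant '[0.03,0,0.0019,0.0004,-0.025,0,0,0.03,0,0.0019,0.0004,-0.025,0,0,0.03,0,0.0019,0.0005,-0.025,0,0,0.03,0,0.0019,0.0005,-0.025,0,0,0.03,0,0.0020,0.0005,-0.025,0,0,0.03,0,0.0020,0.0005,-0.025,0,0,0.03,0,0.0020,0.0005,-0.025,0,0,0.03,0,0.0020,0.0005,-0.025,0,0]'; python3 st.py
python3 - <<'E'
from h import *
s=cams.grab_frame("scene")
crop("s",s,(275,225),130,"pics/s11.png",6)
E
```

```text
time: 13.55
tool_pos: [0.4871, -0.0715, 0.1404]
eef_rot: [-3.04, 0.032, 0.0]
wrist_force: [1.8, 0.1, -5.0]
finger_gap: 0.0348
t 13.55 pos [ 0.4871 -0.0715  0.1404] z [ 7.000e-04  1.008e-01 -9.949e-01] y [-0.0208 -0.9947 -0.1008] F [ 1.83  0.11 -5.05] T [-0.82 -0.37 -0.1 ] gap 0.0348
time: 14.35
tool_pos: [0.4871, -0.0554, 0.144]
eef_rot: [3.041, -0.033, 0.002]
wrist_force: [1.6, -0.4, -5.7]
finger_gap: 0.0346
t 14.35 pos [ 0.4871 -0.0554  0.144 ] z [ 5.00e-04 -9.99e-02 -9.95e-01] y [-0.0216 -0.9948  0.0998] F [ 1.64 -0.42 -5.74] T [ 0.81 -0.55 -0.  ] gap 0.0346
pics/s11.png x0 210 y0 177
```

View pics/s11.png

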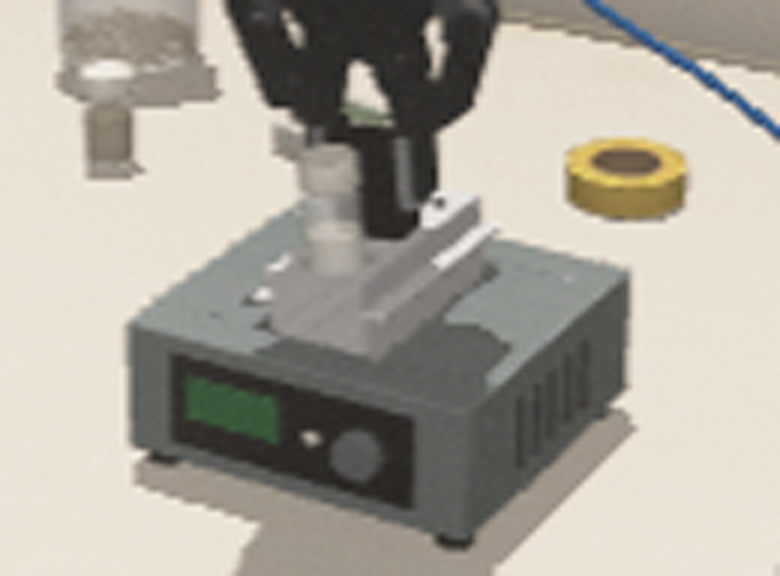

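It is sliding up smoothly, with the wrist force at about the insert's weight and the heater planted. I'll keep going.

```bash
python3 -m pendant '[0.03,0,-0.0020,0.0004,0.025,0,0,0.03,0,-0.0020,0.0005,0.025,0,0,0.03,0,-0.0020,0.0005,0.025,0,0,0.03,0,-0.0020,0.0005,0.025,0,0,0.03,0,-0.0020,0.0005,0.025,0,0,0.03,0,-0.0020,0.0005,0.025,0,0,0.03,0,-0.0021,0.0005,0.025,0,0,0.03,0,-0.0021,0.0005,0.025,0,0]'; python3 st.py; python3 -m pendant '[0.03,0,0.0021,0.0004,-0.025,0,0,0.03,0,0.0021,0.0005,-0.025,0,0,0.03,0,0.0021,0.0005,-0.025,0,0,0.03,0,0.0021,0.0005,-0.025,0,0,0.03,0,0.0021,0.0005,-0.025,0,0,0.03,0,0.0021,0.0005,-0.025,0,0,0.03,0,0.0021,0.0005,-0.025,0,0,0.03,0,0.0021,0.0005,-0.025,0,0]'; python3 st.py
python3 - <<'E'
from h import *
s=cams.grab_frame("scene")
crop("s",s,(275,225),130,"pics/s12.png",6)
E
```

```text
time: 15.2
tool_pos: [0.487, -0.0722, 0.1481]
eef_rot: [-3.04, 0.032, 0.001]
wrist_force: [1.2, 0.7, -6.0]
finger_gap: 0.0347
t 15.2 pos [ 0.487  -0.0722  0.1481] z [ 7.000e-04  1.010e-01 -9.949e-01] y [-0.0207 -0.9947 -0.101 ] F [ 1.21  0.66 -6.02] T [-0.77 -0.55 -0.08] gap 0.0347
time: 16.0
tool_pos: [0.487, -0.0549, 0.1518]
eef_rot: [3.042, -0.033, 0.002]
wrist_force: [2.2, 0.0, -6.1]
finger_gap: 0.035
t 16.0 pos [ 0.487  -0.0549  0.1518] z [ 4.00e-04 -9.95e-02 -9.95e-01] y [-0.0216 -0.9948  0.0994] F [ 2.16  0.01 -6.08] T [ 0.92 -0.55  0.02] gap 0.035
pics/s12.png x0 210 y0 177
```

View pics/s12.png

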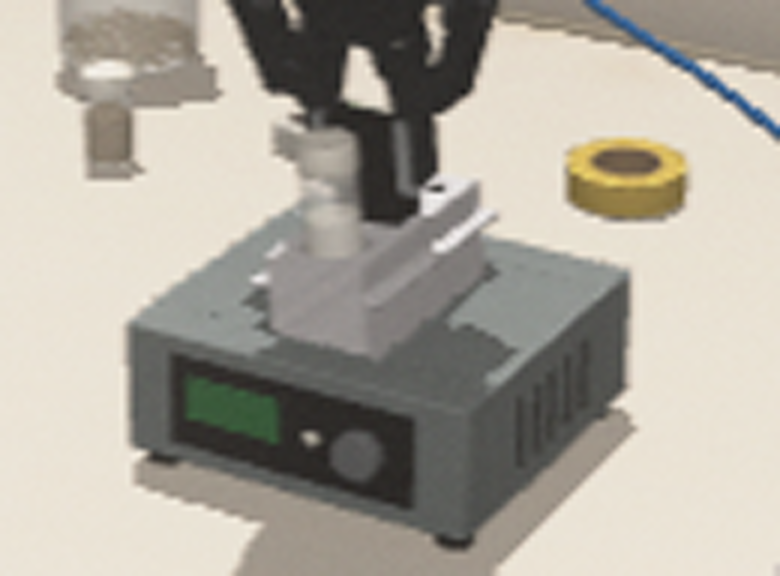

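```bash
python3 -m pendant '[0.03,0,-0.0022,0.0004,0.025,0,0,0.03,0,-0.0022,0.0005,0.025,0,0,0.03,0,-0.0022,0.0005,0.025,0,0,0.03,0,-0.0022,0.0005,0.025,0,0,0.03,0,-0.0022,0.0005,0.025,0,0,0.03,0,-0.0022,0.0005,0.025,0,0,0.03,0,-0.0022,0.0005,0.025,0,0,0.03,0,-0.0022,0.0005,0.025,0,0]'; python3 st.py; python3 -m pendant '[0.03,0,0.0023,0.0004,-0.025,0,0,0.03,0,0.0023,0.0005,-0.025,0,0,0.03,0,0.0023,0.0005,-0.025,0,0,0.03,0,0.0023,0.0005,-0.025,0,0,0.03,0,0.0023,0.0005,-0.025,0,0,0.03,0,0.0023,0.0005,-0.025,0,0,0.03,0,0.0023,0.0005,-0.025,0,0,0.03,0,0.0023,0.0005,-0.025,0,0]'; python3 st.py;  python3 -m pendant '[0.03,0,-0.0023,0.0004,0.025,0,0,0.03,0,-0.0023,0.0005,0.025,0,0,0.03,0,-0.0023,0.0005,0.025,0,0,0.03,0,-0.0023,0.0005,0.025,0,0,0.03,0,-0.0023,0.0005,0.025,0,0,0.03,0,-0.0023,0.0005,0.025,0,0,0.03,0,-0.0023,0.0005,0.025,0,0,0.03,0,-0.0023,0.0005,0.025,0,0]'; python3 st.py
python3 - <<'E'
from h import *
s=cams.grab_frame("scene")
crop("s",s,(275,225),130,"pics/s13.png",6)
E
```

```text
time: 16.85
tool_pos: [0.4869, -0.0731, 0.1559]
eef_rot: [-3.04, 0.032, 0.001]
wrist_force: [1.1, 0.4, -5.2]
finger_gap: 0.0346
t 16.85 pos [ 0.4869 -0.0731  0.1559] z [ 6.000e-04  1.014e-01 -9.948e-01] y [-0.0208 -0.9946 -0.1014] F [ 1.09  0.38 -5.22] T [-0.66 -0.37 -0.09] gap 0.0346
time: 17.65
tool_pos: [0.4871, -0.0546, 0.16]
eef_rot: [3.041, -0.032, 0.002]
wrist_force: [1.2, -1.2, -3.1]
finger_gap: 0.0345
t 17.65 pos [ 0.4871 -0.0546  0.16  ] z [ 5.000e-04 -1.004e-01 -9.950e-01] y [-0.0213 -0.9947  0.1003] F [ 1.18 -1.2  -3.08] T [-0.55 -0.35  0.03] gap 0.0345
time: 18.45
tool_pos: [0.4873, -0.0726, 0.1649]
eef_rot: [-3.039, 0.031, -0.001]
wrist_force: [-1.8, 0.8, 5.9]
finger_gap: 0.0346
t 18.45 pos [ 0.4873 -0.0726  0.1649] z [ 0.0015  0.1017 -0.9948] y [-0.0206 -0.9946 -0.1018] F [-1.75  0.78  5.87] T [0.16 0.49 0.04] gap 0.0346
pics/s13.png x0 210 y0 177
```

View pics/s13.png

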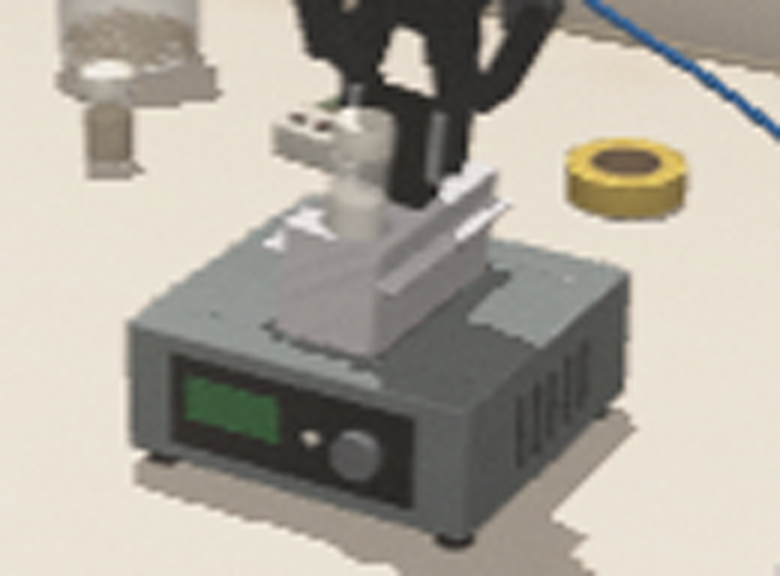

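The insert is about 34 mm up and past the strips, and the heater is standing. I'll level it with a small lift and look.

```bash
python3 -m pendant '[0.03,0,0.0024,0.0004,-0.025,0,0,0.03,0,0.0024,0.0004,-0.025,0,0,0.03,0,0.0024,0.0004,-0.025,0,0,0.03,0,0.0024,0.0004,-0.025,0,0,0.03,0,0,0,0,0,0]'; python3 st.py;  python3 -m pendant '[0.03,0,0,0.001,0,0,0,0.03,0,0,0.001,0,0,0,0.03,0,0,0,0,0,0]'; python3 st.py
python3 - <<'E'
from h import *
s=cams.grab_frame("scene")
crop("s",s,(275,225),130,"pics/s14.png",6)
E
```

```text
time: 19.0
tool_pos: [0.4864, -0.0622, 0.1651]
eef_rot: [-3.141, 0.03, 0.001]
wrist_force: [0.2, -0.4, -4.4]
finger_gap: 0.0348
t 19.0 pos [ 0.4864 -0.0622  0.1651] z [-8.e-04  6.e-04 -1.e+00] y [-1.940e-02 -9.998e-01 -6.000e-04] F [ 0.2  -0.43 -4.37] T [ 0.01 -0.04 -0.03] gap 0.0348
time: 19.3
tool_pos: [0.4869, -0.0635, 0.1674]
eef_rot: [-3.141, 0.035, 0.0]
wrist_force: [0.6, -0.7, -4.3]
finger_gap: 0.0347
t 19.3 pos [ 0.4869 -0.0635  0.1674] z [-0.e+00  3.e-04 -1.e+00] y [-2.210e-02 -9.998e-01 -3.000e-04] F [ 0.61 -0.73 -4.31] T [ 0.04 -0.05 -0.  ] gap 0.0347
pics/s14.png x0 210 y0 177
```

View pics/s14.png

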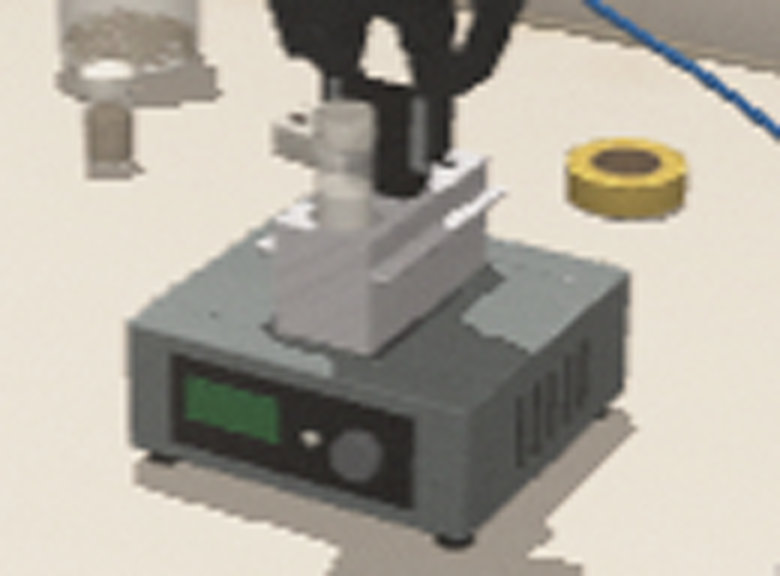

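The load is now just the insert and vial (4.3 N), so it is free. A slow straight lift will bring it clear.

```bash
python3 -m pendant '[0.03,0,0,0.002,0,0,0,0.03,0,0,0.003,0,0,0,0.03,0,0,0.003,0,0,0,0.03,0,0,0.003,0,0,0,0.03,0,0,0.001,0,0,0,0.03,0,0,0,0,0,0,0.03,0,0,0,0,0,0,0.03,0,0,0,0,0,0]'; python3 st.py
python3 -m pendant '[0.03,0,0,0,0,0,0,0.03,0,0,0,0,0,0,0.03,0,0,0,0,0,0,0.03,0,0,0,0,0,0]'; python3 st.py
python3 - <<'E'
from h import *
s=cams.grab_frame("scene");cv2.imwrite("pics/sf.png",s);cv2.imwrite("pics/tf.png",cams.grab_frame("top"))
crop("s",s,(275,225),130,"pics/s15.png",6)
E
```

```text
time: 20.15
tool_pos: [0.4868, -0.0629, 0.1792]
eef_rot: [3.141, -0.033, -0.0]
wrist_force: [0.0, -0.7, -4.2]
finger_gap: 0.0348
t 20.15 pos [ 0.4868 -0.0629  0.1792] z [-3.e-04 -0.e+00 -1.e+00] y [-0.0212 -0.9998  0.    ] F [ 0.02 -0.69 -4.24] T [ 0.05 -0.03  0.03] gap 0.0348
time: 20.55
tool_pos: [0.4869, -0.0629, 0.1793]
eef_rot: [3.141, -0.033, 0.0]
wrist_force: [-0.6, -0.2, -4.9]
finger_gap: 0.0347
t 20.55 pos [ 0.4869 -0.0629  0.1793] z [ 0. -0. -1.] y [-0.0212 -0.9998  0.    ] F [-0.57 -0.18 -4.9 ] T [-0.01 -0.02 -0.05] gap 0.0347
pics/s15.png x0 210 y0 177
```

View pics/s15.png

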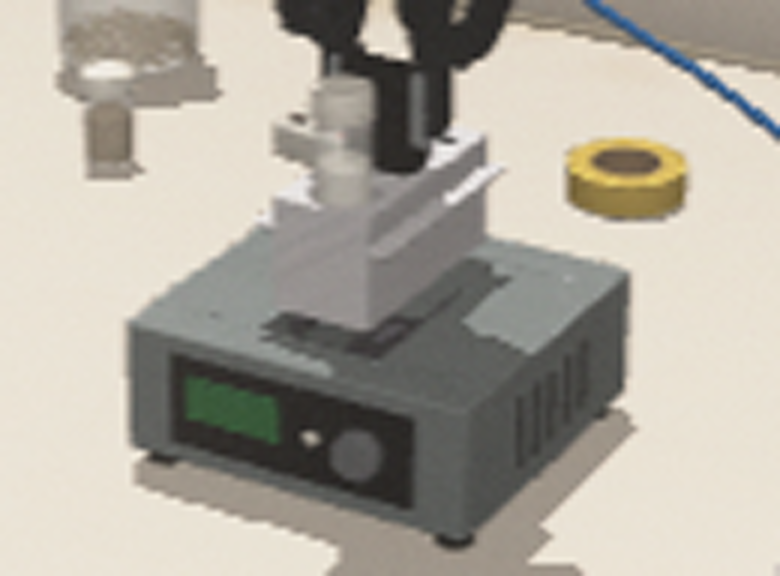

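View pics/sf.png

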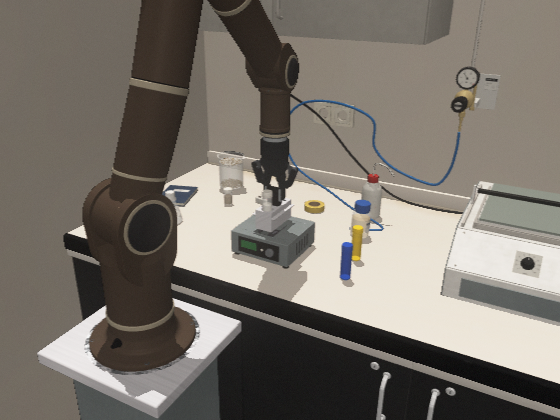

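```bash
python3 - <<'E'
from h import *
c=np.array([.4855,-.0630])
for l,z in [((-.057,.025),0),((-.057,-.025),0),((.057,-.025),0),((-.057,-.025),.056),((.057,-.025),.056)]:
    a=-.021; x=c[0]+np.cos(a)*l[0]-np.sin(a)*l[1]; y=c[1]+np.sin(a)*l[0]+np.cos(a)*l[1]
    print(l,z,((proj("scene",[x,y,.0855+z])[0]-[210,177])*6).round())
E
```

```text
(-0.057, 0.025) 0 [276. 301.]
(-0.057, -0.025) 0 [371. 326.]
(0.057, -0.025) 0 [488. 233.]
(-0.057, -0.025) 0.056 [372. 213.]
(0.057, -0.025) 0.056 [490. 126.]
```

The insert hangs about 10 mm above the rim. Its front and back corners match the level prediction to within a pixel, and all the bystanders are where they were. I'm handing it in.

```bash
python3 -c "
from workcell import manip; print(manip.hand_in())"; python3 st.py
```

```text
the job is handed in; nothing more can be done
None
the job is handed in; nothing more can be done
```

The job is done and handed in at about 20.7 s of the 58 s allowed. The vial sits on the floor of its well, and the insert is free and held level just above the heater.

- **Vial:** I picked it up by its white cap and lowered it into the well. The floor was felt at the expected height. The last 1 mm steps pushed with up to about 26 N before I eased off and let go.
- **Insert:** I took it by the black grip with 110 N. I then rocked it ±0.1 rad, lifting about 4 mm per swing, until it was past the strips (about 34 mm up). After levelling it, I lifted it straight to about 10 mm clear of the rim.
- **Last checks:**
  - The wrist carried only the weight of the insert and vial (about 4.5 N), and the arm was at rest.
  - The tool was exactly vertical, and the insert's corners in the picture agreed with a level pose to about 1 pixel.
  - The heater was standing in place, and the bystanders and the blue and yellow look-alikes in view had not moved. The flask is mostly hidden behind the arm in the last scene picture, and I did not view the last top picture.
- **Disagreements:** The gripper read 26.5 mm on the 29 mm cap. The measured corner positions sat about 0.5 to 1 pixel lower than predicted. Neither affected the result.

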